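Seal the bead canister with its click-stop cap

TASK

Put the loose orange cap fully down onto the square brass stub of the bead canister without ramming it. Then turn the cap clockwise until its ratchet clicks once, stop there before it clicks again, and let go, leaving the cap on and everything else on the table where it is.

Things in the scene. Friction and masses are not known exactly. Their poses are not given: they have to be found in the camera images.
- cap: The loose orange cap, standing on the table, 72 to 126 g, 48 mm high. Origin: centre of the underside; z up. Lower 18 mm: square skirt 46 x 46 mm with a square socket in its underside, 24 x 24 mm, 16 mm deep, mouth bevelled 3 mm, sides parallel to the cap's x and y axes. It fits the 22 mm stub in any of four yaws, about 1 mm clearance a side, about 5 degrees of play each way.
- stub_top (a point): Top centre of the 22 x 22 mm square brass stub, 13 mm above the seat; x and y axes along its sides. Turns clockwise seen from above, with 0.05 N m drag, for an unknown 0.4 to 3 rad until its screw is home. Then torque climbs to 0.3 to 0.4 N m, falls away and, 15 degrees past home, the ratchet slips on (a click); one more click every 30 degrees. It stays where left; counterclockwise unscrews.
- seat (a point): Centre of the collar's flat top face, 96 mm above the table, z up, on the stub's axis. The cap's skirt rests on it when the cap is fully down (the cap's origin is then at this point).
- telltale_tip (a point): Top of a small red pin, 6 mm across, 42.5 mm off the stub's axis in the collar's sloping edge. It stands 1 mm above the level of the seat at the start and rises 1.5 mm with every ratchet click (not while the screw is only running in).
- sorting_tray: Bystander: lime plastic tray with six wells of beads, 130 x 170 x 24 mm, loose; origin under its centre.
- reamer: Bystander: steel bead reamer, 155 mm long along its x axis, 14 mm thick, loose on the table.
- crimper: Bystander: aluminium lever crimper, 155 mm long along its x axis, 72 mm wide, 16 mm high, loose on the table.
- cap_top (a point): Centre of the cap's white-disc top, 48 mm above its underside, axes parallel to the cap's. The grip is the hexagon in the upper 30 mm: 40 mm across flats, 46 mm across corners, flats 23 mm wide; the three pairs of parallel flats face the cap's y axis and the directions 60 degrees either side of it.
- collar: Fixed aluminium collar on the canister, 94 mm across below and 80 mm across its flat top, 16 mm high; origin at the centre of its underside, 80 mm above the table. The blue ceramic canister under it, 107 mm across, is fixed to the table.
- door_pull (a point): Bystander: small steel pull on the sliding door of the fixed white caddy (124 x 124 x 105 mm), 15 mm off the caddy's front face, 52 mm above the table.
There are look-alikes about, which are no part of the job. There is more than one size of the cap; the job needs the larger.

How it is judged:
On the way, in this order (a step that is already met when the one before it is completed fails the run):
1. the cap sits fully down on the stub, before any click (z of cap in the frame of seat below 0.003 m and horizontal distance between cap and seat below 0.004 m and angle between cap's own z axis and vertical below 0.08 rad and z of telltale_tip in the frame of seat below 0.0017 m), for 0.2 s.
2. the ratchet has clicked (z of telltale_tip in the frame of seat above 0.0021 m), for 0.2 s.
At the end, for the whole second after the job is handed in: The cap is on the stub, its underside within 3 mm of the seat and within 4 mm of its centre, upright within 0.08 rad, at rest; the tell-tale has risen by one click (its tip 2.1 to 3.2 mm above the seat's level) (z of cap in the frame of seat below 0.003 m and horizontal distance between cap and seat below 0.004 m and angle between cap's own z axis and vertical below 0.08 rad and z of telltale_tip in the frame of seat between 0.0021 and 0.0032 m and linear speed of cap below 0.02 m/s); the robot touches nothing.
It fails at once if the ratchet is driven on to a second click (z of telltale_tip in the frame of seat above 0.0032 m).
It fails at once if the cap is rammed onto the canister's collar (over 40 N) (contact force between cap and collar above 40 N).
It fails at once if the sorting tray, reamer or crimper is pushed more than 20 mm, or the caddy's door more than 10 mm (distance of any of sorting_tray, reamer, crimper from where it was at the start of the episode above 0.02 m or distance of door_pull from where it was at the start of the episode above 0.01 m).
It also fails if it takes over 72 s, if anything falls off the work surface, if the arm or the gripper's body presses on something with over 40 N, if the wrist force passes 120 N, or if a joint passes its speed limit or range.

ROBOT

A 6-joint arm with a two-finger parallel gripper is mounted at the origin on the work surface. World frame = base frame: x ahead of the robot, y to its left, z up, the work surface at z = 0. Lengths are in m, angles in rad, forces in N, time in s.
With the tool pointing down it reaches from about 0.275 to 0.85 m from the base axis. Payload 19 kg.
Tool frame: the origin (TCP) lies where the fingers leave the gripper's body, on its centre line; the fingertips stand 73 mm ahead of it and the grasp point (between the pads) lies 54 mm ahead of it; z points along the fingers, y is the line along which they close (so a half turn about z gives the same grasp; the last joint's range is limited). The gripper opens to 85 mm and grips with 20 to 120 N. Pads are 22 mm wide; open, the fingers measure 114 mm over their backs; the gripper's body (76 mm by 85 mm) begins 54 mm behind the grasp point. The pads swing forward as they close: fully open they stand 13 mm farther back than shut.
Start: joints at [1.078, 0.15, 1.437, -0, 1.554, -0.134], TCP at [0.202, 0.538, 0.304] pointing down, gripper open.
Joint ranges: [-2.8, 2.8], [-0.68, 2.1], [0.12, 2.68], [-1.39, 4.53], [0.16, 2.79], [-2.81, 2.81]. Speed limits (rad/s): [1.89, 1.89, 2.22, 3.01, 3.01, 3.01].

INTERFACE

Orientations are given as a rotation vector (axis times angle).
In Python, from workcell import env, jaws, kinematics, sensors, cams gives the robot as it stands. Calls block until the motion is done:
- env.reach(position, orientation): joint-space move of the TCP to a pose.
- env.line_to(position, orientation=None, speed=0.15, threshold=None): straight line of the TCP; orientation=None keeps the orientation; speed is the mean speed in m/s. With threshold (N) it stops when the force on the tool has changed by that much, and returns True; else False.
- env.movej(angles): joint-space move.
- jaws.let_go() and jaws.gripper_close(effort=None): open the fingers fully, or close them until they stop; effort is the grip in N (None keeps the last).
- env.wait(seconds).
- kinematics.solve_ik(position, orientation): joint angles nearest the present ones, or None.
- sensors.read_state(): the state.
- cams.camera(name): name is "side" or "top" or "wrist"; returns the picture (400x640x3 uint8, red, green, blue); there is no depth.
- cams.get_calibration(name): a dict with "K" (3x3 intrinsics, pixels), "world_to_cam" (4x4, takes a point from world to camera coordinates). Camera axes: x right, y down, z forward; pixel columns grow to the right and rows downward; lengths in m; the calibration is good to about 2 mm. The wrist camera is an equidistant fisheye: a pixel r from the principal point sees the ray r / f radians off the axis. A picture is of the moment at which its call begins: read the wrist's pose just before it. get_calibration takes no time and is no camera call; for the wrist camera it gives the pose at the moment of the call.
A pose or a line that the arm cannot do raises env.MotionError and nothing moves.
- env.sign_off(): hands the job in; it is judged then, once.
The state is a dict: "time_s": time; "q": joint angles; "dq": joint speeds; "effort": joint torques, N m; "position": TCP position; "tcp_rot": TCP orientation; "ft_force": force on the tool from outside, world axes, zero at the start; "moment": the same for the moment, N m; "width": opening from 0.0 (shut) to 1.0 (fully open); "grasp_force": force on a finger pad.
Only numpy, scipy, OpenCV 4.12 (cv2) and the standard library are available. Lean on these libraries where they do the work, as an engineer would, in place of code of your own. Each camera call takes 0.05 s, during which the arm holds its last target. There are 200 camera calls.

## Working session

There is one attempt and no reset: what is moved stays moved. The work goes in short steps, each a Python script; the robot and the scene stay as the last script left them, time stands still between calls to the robot, and variables do not carry over. Pictures are saved under pics/ and viewed, at most 10 in all, crops included, and the job is handed in when it is done.

```bash
ls; mkdir -p pics
python3 - <<'E'
from workcell import env, jaws, kinematics, sensors, cams
import cv2,numpy as np
for n in ("top","side","wrist"):
    c=cams.get_calibration(n); print(n,np.round(c["K"],1).tolist(),np.round(c["world_to_cam"],3).tolist())
    im=cams.camera(n); cv2.imwrite(f"pics/{n}0.png",im[:,:,::-1])
s=sensors.read_state(); print(s["time_s"],s["tcp_rot"],s["width"])
E
```

```text
pics
top [[375.5, 0.0, 319.3], [0.0, 375.5, 197.2], [0.0, 0.0, 1.0]] [[0.013, -0.999, 0.029, -0.042], [-0.994, -0.016, -0.108, 0.604], [0.109, -0.027, -0.994, 0.936], [0.0, 0.0, 0.0, 1.0]]
side [[510.7, 0.0, 316.1], [0.0, 510.7, 193.8], [0.0, 0.0, 1.0]] [[0.727, -0.687, 0.019, -0.459], [-0.421, -0.467, -0.778, 0.301], [0.543, 0.557, -0.628, 0.961], [0.0, 0.0, 0.0, 1.0]]
wrist [[309.7, 0.0, 325.8], [0.0, 309.7, 198.9], [0.0, 0.0, 1.0]] [[0.351, 0.936, -0.0, -0.576], [0.903, -0.339, 0.263, -0.033], [0.246, -0.093, -0.965, 0.378], [0.0, 0.0, 0.0, 1.0]]
0.15 [-5.60511661e-01 -3.09089442e+00  1.31901459e-03] 0.9966253826140204
```

View pics/top0.png

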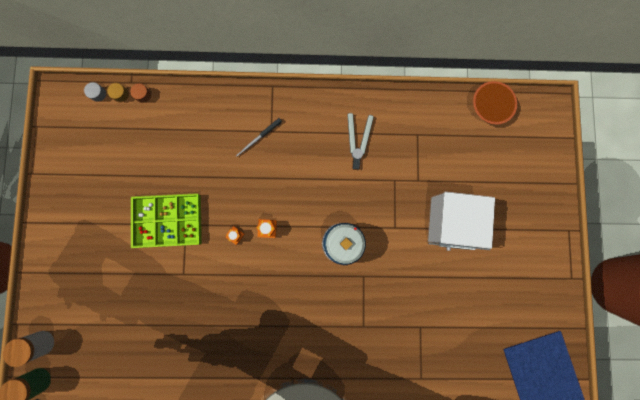

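View pics/side0.png

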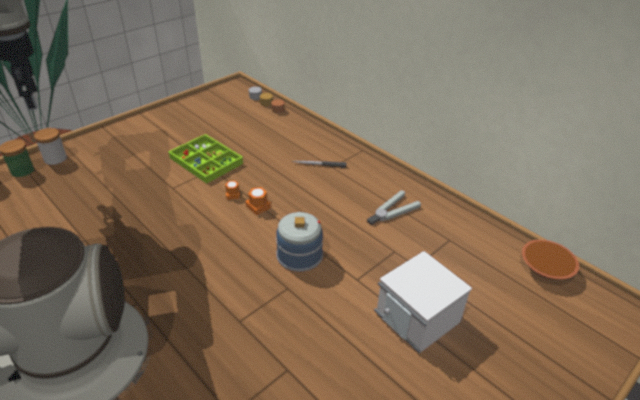

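The top view shows these candidates. The larger orange cap is at (265,228) and a smaller look-alike is at (233,235). The jar lids are at (139,92), (18,352) and (18,388), and the bowl is at (495,103). I choose (265,228). The stub is at (346,243). Next I'll localise both and take a close look with the wrist camera.

```bash
cat > h.py <<'E'
from workcell import env, jaws, kinematics, sensors, cams
import cv2,numpy as np
from scipy.spatial.transform import Rotation as R
def ray(n,px,c=None):
    c=c or cams.get_calibration(n); K,T=c["K"],np.array(c["world_to_cam"])
    d=np.array([(px[0]-K[0][2])/K[0][0],(px[1]-K[1][2])/K[1][1],1.])
    if n=="wrist":
        r=np.hypot(d[0],d[1]); d=np.array([d[0]/r*np.sin(r),d[1]/r*np.sin(r),np.cos(r)])
    return -T[:3,:3].T@T[:3,3], T[:3,:3].T@d
def onz(n,px,z,c=None):
    o,d=ray(n,px,c); return (o+d*(z-o[2])/d[2])
def proj(n,p,c=None):
    c=c or cams.get_calibration(n); K,T=c["K"],np.array(c["world_to_cam"])
    v=T[:3,:3]@p+T[:3,3]; r=np.hypot(v[0],v[1])
    if n=="wrist": v=np.array([v[0]/r,v[1]/r,0])*np.arctan2(r,v[2])
    else: v=v/v[2]
    return np.array([K[0][0]*v[0]+K[0][2],K[1][1]*v[1]+K[1][2]])
def down(a):  # tool down, closing line (tool y) at world angle a
    y=np.array([np.cos(a),np.sin(a),0]); z=np.array([0,0,-1.]); x=np.cross(y,z)
    return R.from_matrix(np.c_[x,y,z]).as_rotvec()
def shot(n,f):
    c=cams.get_calibration(n); im=cams.camera(n); cv2.imwrite(f"pics/{f}.png",im[:,:,::-1]); return im,c
E
python3 - <<'E'
from h import *
for l,t,s,z in (("cap",(265,228),(258,193),.048),("small",(233,235),(232,185),.04),("stub",(346,243),(299,220),.109)):
    print(l,onz("top",t,z),onz("side",s,z))
s=sensors.read_state(); M=R.from_rotvec(s["tcp_rot"]).as_matrix(); print(M[:,1], np.arctan2(M[1,1],M[0,1]))
# wrist cam pose in tool
T=np.array(cams.get_calibration("wrist")["world_to_cam"]); 
print(M.T@(-T[:3,:3].T@T[:3,3]-s["position"]), M.T@T[:3,:3].T)
p=onz("top",(265,228),.048)
for a in np.arange(-3,3.2,.5):
    q=kinematics.solve_ik([p[0],p[1],.3],down(a)); print(round(a,1),None if q is None else np.round(q,2))
E
```

```text
cap [0.52273506 0.10222687 0.048     ] [0.52308894 0.09688636 0.048     ]
small [0.50422666 0.1829634  0.04      ] [0.50000838 0.17493362 0.04      ]
stub [ 0.48869318 -0.09566933  0.109     ] [ 0.48616202 -0.09695546  0.109     ]
[ 3.51138277e-01  9.36323203e-01 -8.77459168e-04] 1.2120096681974095
[ 0.06734129  0.00077054 -0.06974778] [[ 1.28219429e-04 -9.64668876e-01 -2.63465260e-01]
 [ 9.99999725e-01 -6.86024171e-05  7.37850640e-04]
 [-7.29855901e-04 -2.63465282e-01  9.64668602e-01]]
-3.0 None
-2.5 [ 0.05  0.06  1.54 -0.    1.54  2.55]
-2.0 [ 0.05  0.06  1.54 -0.    1.54  2.05]
-1.5 [ 0.05  0.06  1.54 -0.    1.54  1.55]
-1.0 [ 0.05  0.06  1.54 -0.    1.54  1.05]
-0.5 [0.05 0.06 1.54 0.   1.54 0.55]
0.0 [ 0.05  0.06  1.54 -0.    1.54  0.05]
0.5 [ 0.05  0.06  1.54  0.    1.54 -0.45]
1.0 [ 0.05  0.06  1.54 -0.    1.54 -0.95]
1.5 [ 0.05  0.06  1.54 -0.    1.54 -1.45]
2.0 [ 0.05  0.06  1.54 -0.    1.54 -1.95]
2.5 [ 0.05  0.06  1.54 -0.    1.54 -2.45]
3.0 None
```

Run:
```python
from h import *
env.reach([0.488,-0.096,0.30],down(0.)); print(sensors.read_state()["time_s"]); a,c1=shot("wrist","w_stub")
env.reach([0.522,0.10,0.24],down(0.)); print(sensors.read_state()["time_s"]); b,c2=shot("wrist","w_cap")
import pickle; pickle.dump((c1,c2),open("c.pkl","wb"))
cr=lambda im,p,w: cv2.resize(im[int(p[1])-w:int(p[1])+w,int(p[0])-w:int(p[0])+w,::-1],(400,400),interpolation=cv2.INTER_CUBIC)
p1=proj("wrist",np.array([.488,-.096,.109]),c1);p2=proj("wrist",np.array([.522,.10,.048]),c2);print(p1,p2)
cv2.imwrite("pics/crops.png",np.hstack([cr(a,p1,100),cr(b,p2,80)]))
```

```text
2.6167
3.5083
[326.03181341 195.77058548] [326.05925414 194.3855921 ]
```

View pics/crops.png

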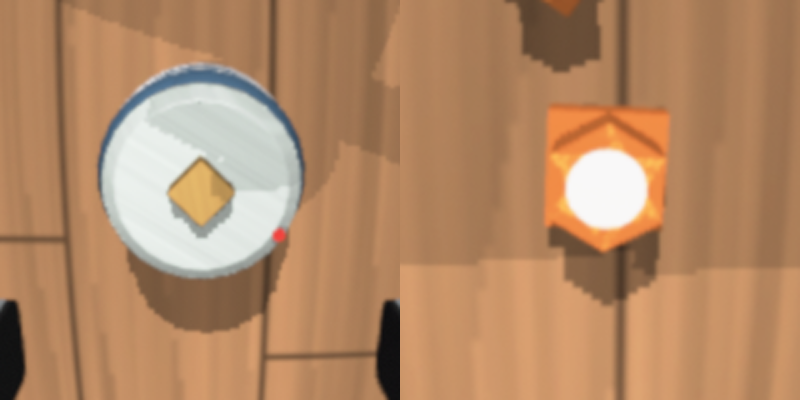

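The crops show two things. On the left, the stub's square is at crop (201,192) with its corners on the image axes, so it is yawed about 45°, and the red pin is at (279,236). On the right is the larger cap with its white disc at (607,189), skirt nearly square to the image and hexagon corners pointing up and down, which means one pair of flats faces about world ±x. I'll measure each from two opposite wrist yaws, so the camera bias cancels.

```bash
cat > meas.py <<'E'
from h import *
def blob(m,p):
    n,l,st,c=cv2.connectedComponentsWithStats(m.astype(np.uint8)); 
    ok=[i for i in range(1,n) if st[i,4]>60]
    i=min(ok,key=lambda i:np.hypot(*(c[i]-p))); return (l==i),c[i],st[i,4]
def rect(mask,z,c):
    cn=max(cv2.findContours(mask.astype(np.uint8),cv2.RETR_EXTERNAL,cv2.CHAIN_APPROX_NONE)[0],key=len)[:,0]
    w=np.array([onz("wrist",q,z,c)[:2] for q in cn])
    return cv2.minAreaRect((w*1000).astype(np.float32))
def stub(im,c,p):
    h=cv2.cvtColor(im,cv2.COLOR_RGB2HSV); pp=proj("wrist",np.array([*p,.109]),c); x,y=pp.astype(int)
    m=(h[...,1]>80)&(h[...,0]<30); w=np.zeros_like(m); w[y-45:y+45,x-45:x+45]=1
    k,ct,ar=blob(m&w,pp); return rect(k,.109,c),ct
def cap(im,c,p):
    h=cv2.cvtColor(im,cv2.COLOR_RGB2HSV); pp=proj("wrist",np.array([*p,.048]),c); x,y=pp.astype(int)
    k,ct,ar=blob((h[...,1]<50)&(h[...,2]>170),pp)
    o=(h[...,0]<14)&(h[...,1]>150)&(h[...,2]>150)
    ko,co,ao=blob((o|k),pp)
    return onz("wrist",ct,.048,c),ct,ar,rect(ko,.018,c)
E
python3 - <<'E'
from meas import *
import pickle
c1,c2=pickle.load(open("c.pkl","rb")); rd=lambda f:cv2.imread(f"pics/{f}.png")[:,:,::-1].copy()
P,S=(.522,.1),(.488,-.096)
print(stub(rd("w_stub"),c1,S)); print(cap(rd("w_cap"),c2,P))
h=np.pi/2
ims=[]
for a in (h,-h):
    env.reach([*P,.20],down(a)); im,c=shot("wrist",f"cap_{a:.1f}"); ims.append(im)
    try: print("cap",a,cap(im,c,P))
    except Exception as e: print(e)
for a in (-h,h):
    env.reach([*S,.24],down(a)); im,c=shot("wrist",f"stub_{a:.1f}"); ims.append(im)
    try: print("stub",a,stub(im,c,S))
    except Exception as e: print(e)
cv2.imwrite("pics/four.png",cv2.resize(np.vstack([np.hstack(ims[:2]),np.hstack(ims[2:])])[:,:,::-1],(800,500),interpolation=cv2.INTER_AREA))
print(sensors.read_state()["time_s"])
E
```

```text
(((488.0768737792969, -91.59494018554688), (21.916948318481445, 22.5288028717041), 44.652462005615234), array([326.0312989 , 190.55399061]))
(array([0.52388344, 0.10472598, 0.048     ]), array([328.22998729, 189.12579416]), np.int32(787), ((524.3866577148438, 97.49697875976562), (30.152896881103516, 29.932125091552734), 0.038233187049627304))
cap 1.5707963267948966 (array([0.52368398, 0.10463773, 0.048     ]), array([330.99230769, 208.98461538]), np.int32(1040), ((527.306640625, 105.02937316894531), (52.108367919921875, 54.587432861328125), 87.47086334228516))
cap -1.5707963267948966 (array([0.52397678, 0.10465245, 0.048     ]), array([321.10680529, 203.72400756]), np.int32(1058), ((519.8715209960938, 104.5810775756836), (51.94544982910156, 55.44301986694336), 87.23224639892578))
stub -1.5707963267948966 (((489.7414245605469, -92.87881469726562), (22.74671173095703, 23.049999237060547), 45.701961517333984), array([323.39262062, 212.34626301]))
stub 1.5707963267948966 (((486.5339660644531, -92.56259155273438), (22.651107788085938, 23.013137817382812), 45.882164001464844), array([328.87776708, 213.42348412]))
11.5583
```

View pics/four.png

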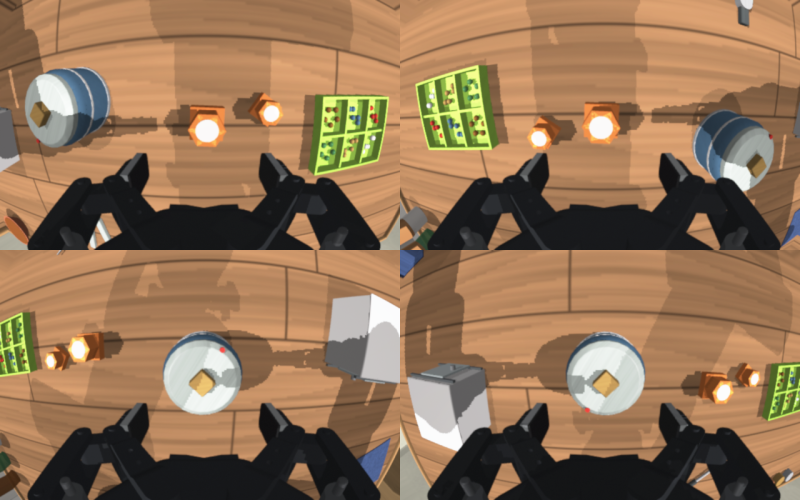

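The wrist pictures agree with each other. The cap is at (0.5238, 0.1046) with yaw about -2.6°. The stub is at (0.4881, -0.0927) with yaw about 45.5°, and its measured side of 22–23 mm matches the given size. Now I'll pick the cap.

Run:
```python
from h import *
a=-0.045; P=(.5238,.1046)
env.reach([*P,.16],down(a)); env.line_to([*P,.095],speed=.08,threshold=10)
jaws.gripper_close(100); s=sensors.read_state(); print(s["position"],s["width"],s["width"]*.085,s["grasp_force"],s["ft_force"])
env.line_to([*P,.25],speed=.15); s=sensors.read_state(); print(s["width"],s["grasp_force"],s["ft_force"])
env.reach([.4881,-.0927,.24],down(2.365)); s=sensors.read_state(); print(s["position"],s["q"],s["ft_force"],s["moment"],s["time_s"])
im,c=shot("wrist","held"); im2,_=shot("side","held_s")
p=proj("side",np.array([.488,-.093,.13])).astype(int)
cv2.imwrite("pics/held2.png",np.hstack([cv2.resize(im,(480,300)),cv2.resize(im2[p[1]-60:p[1]+60,p[0]-64:p[0]+64],(320,300))])[:,:,::-1])
```

```text
[0.52409358 0.10461475 0.09565428] 0.4477823337651544 0.03806149837003813 101.27431637607515 [-1.35258407  0.1412179   8.22265613]
0.44291962756460684 100.27813978493214 [-0.07880245 -0.23943282 -0.63987842]
[ 0.48812672 -0.09258683  0.23997974] [-3.42659906e-01  1.83276595e-02  1.71053110e+00  1.29882025e-05
  1.41278205e+00 -2.70730590e+00] [ 0.65795199 -1.07853002 -1.16894902] [-0.02589229 -0.01453682  0.02418211] 18.5167
```

View pics/held2.png

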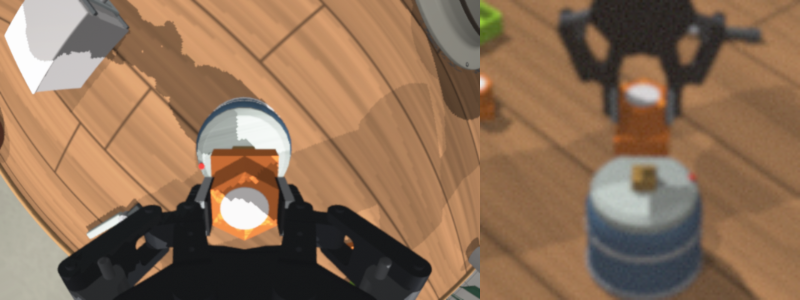

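The cap is held squarely and upright by the flats at (245,210), directly above the stub, and the small cap and the bystanders are undisturbed. Next I'll lower it gently.

Run:
```python
from h import *
S=(.4881,-.0927)
env.line_to([*S,.212],speed=.08)
r=env.line_to([*S,.1905],speed=.015,threshold=8); s=sensors.read_state(); print(r,s["position"],s["ft_force"],s["moment"],s["time_s"])
```

```text
True [ 0.48822167 -0.09276447  0.20396066] [-2.02790945  0.69474942  8.56983592] [0.02823318 0.32045462 0.0239287 ] 19.8417
```

Run:
```python
from meas import *
s=sensors.read_state(); S=s["position"][:2]; im,c=shot("wrist","touch")
h=cv2.cvtColor(im,cv2.COLOR_RGB2HSV); z=.204-.0957+.048
pp=proj("wrist",np.array([*S,z]),c); k,ct,ar=blob((h[...,1]<50)&(h[...,2]>150),pp); M=R.from_rotvec(s["tcp_rot"]).as_matrix()
w=onz("wrist",ct,z,c); print(pp,ct,ar,w, M.T@(w-s["position"]))
for dz in(-.003,.003): w2=onz("wrist",ct,z+dz,c); print(M.T@(w2-s["position"]))
print(M[:,0],M[:,1])
cv2.imwrite("pics/touch_c.png",cv2.resize(im[100:350,170:470,::-1],(720,600)))
```

```text
[323.68507851 275.13940114] [325.75591398 277.59892473] 2790 [ 0.48845028 -0.09125808  0.1563    ] [-0.00122821  0.00091601  0.04766038]
[-0.00295287  0.00091762  0.05066062]
[0.00049646 0.0009144  0.04466015]
[-7.00867968e-01 -7.13291016e-01 -1.36477302e-04] [-7.13290890e-01  7.00867938e-01 -4.88756851e-04]
```

View pics/touch_c.png

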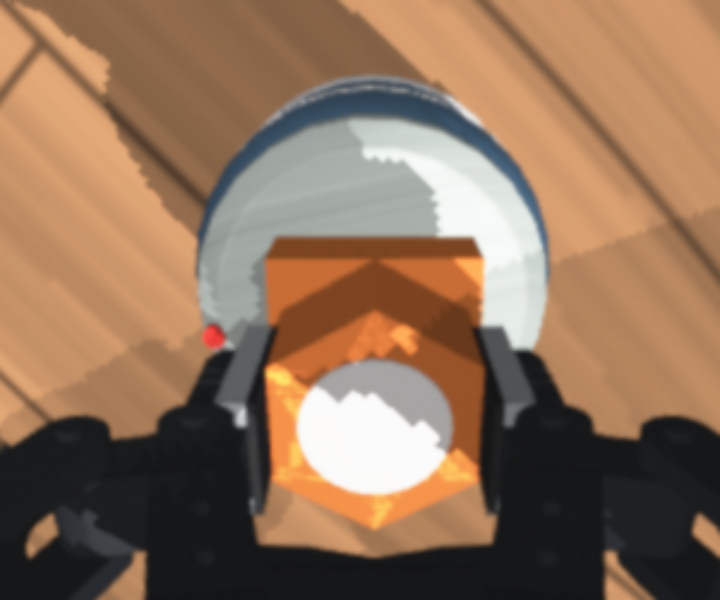

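The pin is at (213,335), and the cap looks centred on the tool and square to the collar. The contact reading puts the touch on the stub's -x corner and pushes the cap towards -x. I'll make small force-guided corrections.

Run:
```python
from h import *
p=np.array([.4881,-.0927])
f0=None
for i in range(8):
    z=sensors.read_state()["position"][2]
    env.line_to([*sensors.read_state()["position"][:2],z+.0015],speed=.03)
    env.line_to([*p,z+.0015],speed=.03); b=sensors.read_state(); 
    r=env.line_to([*p,.1912],speed=.012,threshold=9); s=sensors.read_state()
    F=s["ft_force"]-b["ft_force"]; M=s["moment"]-b["moment"]; rz=-.095
    rx=(rz*F[0]-M[1])/F[2]; ry=(M[0]+rz*F[1])/F[2]
    print(np.round(p*1e3,1),r,round(s["position"][2],4),np.round(F,1),np.round(M,3),"contact mm",round(rx*1e3,1),round(ry*1e3,1),round(s["time_s"],1))
    if s["position"][2]<.1945: break
    d=np.array(F[:2]); p=p+ .001*d/np.linalg.norm(d)
```

```text
[488.1 -92.7] True 0.2041 [0.2 0.8 8.3] [-0.006  0.32   0.007] contact mm -40.9 -9.7 20.8
[488.3 -91.7] True 0.2044 [-0.8  0.7  8.9] [0.042 0.241 0.046] contact mm -18.2 -3.3 21.7
[487.6 -91.1] True 0.2044 [-1.9 -0.3  8.4] [ 0.061  0.284 -0.019] contact mm -12.8 10.5 22.7
[486.6 -91.2] True 0.2044 [-2.   0.4  9.5] [-0.037  0.294 -0.049] contact mm -11.4 -7.5 23.6
[485.6 -91. ] True 0.2044 [-2.9  0.5  8.4] [ 0.019  0.301 -0.006] contact mm -3.1 -3.4 24.5
[484.6 -90.9] True 0.2045 [-0.8  0.6  8.1] [ 0.119  0.302 -0.064] contact mm -27.8 7.3 25.5
[483.8 -90.2] True 0.2045 [-2.1  0.3  8.2] [ 0.018  0.242 -0.006] contact mm -5.0 -1.7 26.4
[482.9 -90.1] True 0.2045 [-1.  -0.   7.7] [ 0.053  0.168 -0.057] contact mm -9.7 7.0 27.3
```

Run:
```python
from meas import *
s=sensors.read_state(); z0=s["position"][2]
env.line_to([.4881,-.0927,.2095],speed=.05); s=sensors.read_state(); im,c=shot("wrist","again")
M=R.from_rotvec(s["tcp_rot"]).as_matrix(); t=np.array(s["position"])
h=cv2.cvtColor(im,cv2.COLOR_RGB2HSV)
col=im[130:270,326].astype(int)
for r in range(130,270,2): print(r,im[r,326].tolist(),end=" ")
print()
o=(h[...,0]<16)&(h[...,1]>150)
for z,r in ((.08,149.2),(.096,158),(.114,199.2),(.132,207.5)): print(z,r,M.T@(onz("wrist",(326,r),z,c)-t))
# predicted pixels for nominal geometry (stub centre, tool x)
ax=np.array([.4881,-.0927])
for nm,rad,z in (("collar_low",.047,.08),("collar_top",.040,.096)): print(nm,proj("wrist",np.array([*(ax+rad*M[:2,0]),z]),c),proj("wrist",np.array([*(ax+rad*M[:2,1]),z]),c),proj("wrist",np.array([*(ax-rad*M[:2,1]),z]),c))
off=.0955
for nm,z in (("skirt_low",0),("skirt_up",.018)): print(nm,proj("wrist",t+.023*M[:,0]+[0,0,z-off],c),proj("wrist",t+.023*M[:,0]+.023*M[:,1]+[0,0,z-off],c),proj("wrist",t+.023*M[:,0]-.023*M[:,1]+[0,0,z-off],c))
print("time",s["time_s"],t)
cv2.imwrite("pics/again_c.png",cv2.resize(im[130:290,220:430,::-1],(788,600),interpolation=cv2.INTER_NEAREST))
```

```text
130 [132, 103, 78] 132 [138, 134, 132] 134 [82, 90, 99] 136 [120, 123, 127] 138 [53, 69, 84] 140 [49, 68, 85] 142 [52, 72, 91] 144 [55, 76, 96] 146 [65, 83, 100] 148 [116, 121, 121] 150 [182, 189, 184] 152 [196, 203, 198] 154 [200, 207, 202] 156 [197, 206, 200] 158 [190, 198, 192] 160 [169, 177, 171] 162 [171, 178, 173] 164 [169, 176, 171] 166 [171, 178, 172] 168 [170, 178, 172] 170 [171, 178, 172] 172 [174, 181, 176] 174 [170, 177, 172] 176 [165, 171, 167] 178 [165, 173, 168] 180 [164, 171, 166] 182 [163, 170, 164] 184 [168, 174, 169] 186 [167, 174, 168] 188 [166, 172, 167] 190 [168, 175, 171] 192 [167, 175, 169] 194 [167, 174, 169] 196 [167, 173, 168] 198 [145, 127, 112] 200 [125, 72, 38] 202 [124, 69, 32] 204 [124, 68, 33] 206 [124, 69, 33] 208 [130, 71, 35] 210 [126, 68, 33] 212 [126, 68, 34] 214 [125, 67, 33] 216 [125, 67, 33] 218 [125, 67, 33] 220 [126, 67, 33] 222 [126, 68, 34] 224 [125, 67, 33] 226 [125, 67, 33] 228 [137, 74, 36] 230 [202, 109, 54] 232 [219, 120, 59] 234 [219, 120, 59] 236 [219, 119, 59] 238 [207, 112, 56] 240 [206, 112, 55] 242 [213, 115, 57] 244 [211, 113, 
[... 153 characters left out ...]
, 164] 262 [167, 164, 164] 264 [167, 164, 164] 266 [168, 166, 165] 268 [211, 207, 207] 
0.08 149.2 [0.04482541 0.00113976 0.12964316]
0.096 158 [0.04125868 0.00111948 0.11363556]
0.114 199.2 [0.02076139 0.00110078 0.09559277]
0.132 207.5 [0.02143505 0.00107716 0.07759395]
collar_low [323.97238259 146.17428299] [392.27520894 215.38392073] [255.89434763 215.51643128]
collar_top [323.93439631 160.37192416] [386.77942384 223.31482737] [261.31685332 223.43633334]
skirt_low [323.43120779 195.68024332] [364.90366435 195.69382054] [282.03552659 195.70503623]
skirt_up [323.30877788 204.84639887] [369.41146899 204.80231571] [277.30619263 204.80259676]
time 27.6417 [ 0.4883335  -0.09283994  0.20954524]
```

View pics/again_c.png

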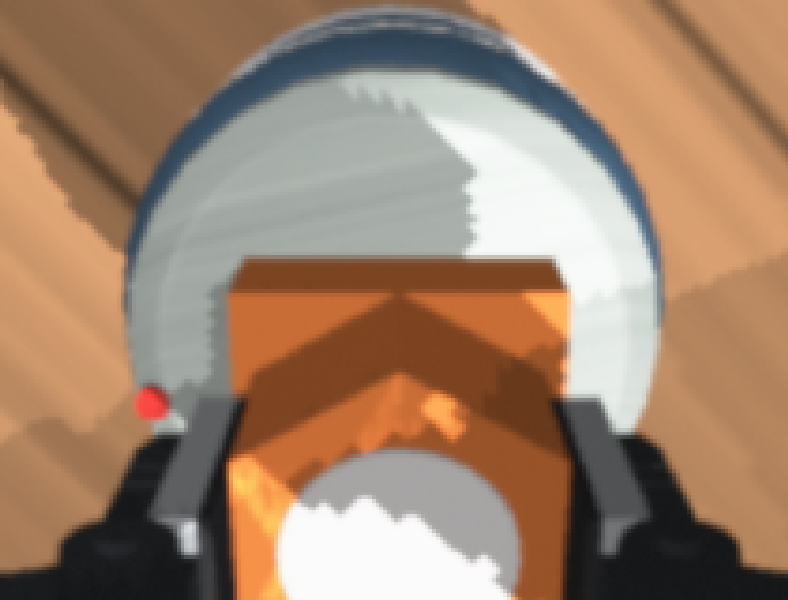

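The crop shows the skirt's far edge at rows 198 and 208, against nominal rows of 195.7 and 204.8, so the cap sits about 1.5–2 mm back along tool -x. Sideways, its middle is about 0.5 mm off the collar's middle. I'll correct by tool (+1.3, -0.6) mm and retry, with a small search around that point.

Run:
```python
from h import *
ex=np.array([-.7009,-.7133]); ey=np.array([-.7133,.7009]); c=np.array([.4881,-.0927])
for dx,dy in ((1.3,-.6),(2.5,-.6),(2.5,.6),(1.3,-2.),(3.5,-1.5),(0,-2)):
    p=c+(dx*ex+dy*ey)*1e-3
    env.line_to([*p,.2065],speed=.06)
    r=env.line_to([*p,.1912],speed=.02,threshold=14); s=sensors.read_state()
    print(dx,dy,r,np.round(s["position"],4),np.round(s["ft_force"],1),np.round(s["moment"],2),round(s["time_s"],1))
    if s["position"][2]<.2028: break
```

```text
1.3 -0.6 True [ 0.4875 -0.094   0.1917] [-1.5  0.4  7.9] [ 0.03  0.12 -0.02] 28.7
```

It is fully down: TCP z is 0.1917 against an expected 0.1917, with about 8 N. Next I'll rotate clockwise about the stub's axis in small steps, watching the moment.

```bash
cat > turn.py <<'E'
from h import *
S=np.array([.4881,-.0927]); 
def pose(a):
    y=np.array([np.cos(a),np.sin(a)]); x=np.array([y[1],-y[0]])*-1
    return [*(S+.0013*x-.0006*y),.1917],down(a)
def step(a):
    p,o=pose(a); q=kinematics.solve_ik(p,o); env.movej(q); s=sensors.read_state()
    print(round(a,3),round(s["q"][5],3),"Mz",round(s["moment"][2],3),np.round(s["ft_force"],1),round(s["position"][2],4),round(s["time_s"],2)); return s
E
python3 - <<'E'
from turn import *
print(pose(2.365),down(2.365))
x=R.from_rotvec(down(2.365)).as_matrix()[:,0]; print(x)
y=np.array([np.cos(2.365),np.sin(2.365)]); assert np.allclose(x[:2],-np.array([y[1],-y[0]]),atol=1e-3),"xsign"
env.wait(.3); a=2.365
for i in range(4):
    a-=.1; s=step(a)
    if s["moment"][2]>.2: break
E
```

```text
([np.float64(0.4876168745174191), np.float64(-0.09404780924766117), 0.1917], array([ 1.21500256, -2.89713189, -0.        ])) [ 1.21500256 -2.89713189 -0.        ]
[-7.00853013e-01 -7.13305723e-01  1.12935179e-16]
2.265 -2.613 Mz -0.034 [-0.4 -1.1 -0.2] 0.1917 29.21
2.165 -2.515 Mz 0.013 [ 0.9 -2.6 -0.6] 0.1917 29.46
2.065 -2.416 Mz 0.007 [ 1.9 -2.9  0.7] 0.1917 29.71
1.965 -2.316 Mz 0.035 [ 1.9 -3.7 -1.2] 0.1917 29.96
```

Run:
```python
from turn import *
a=1.965
for i in range(32):
    a-=.08; s=step(a)
    if s["moment"][2]>.14: break
```

```text
1.885 -2.236 Mz 0.058 [ 2.2 -1.7 -0.5] 0.1917 30.21
1.805 -2.155 Mz 0.002 [ 1.2 -2.4 -0.4] 0.1917 30.46
1.725 -2.075 Mz 0.033 [ 2.1 -2.1 -0.9] 0.1917 30.71
1.645 -1.994 Mz 0.056 [ 2.3 -1.2 -0.8] 0.1917 30.96
1.565 -1.914 Mz 0.03 [ 1.9 -1.8 -1.7] 0.1917 31.21
1.485 -1.834 Mz -0.017 [ 2.6 -1.1 -1.6] 0.1917 31.46
1.405 -1.754 Mz 0.004 [ 3.9 -1.4 -0.8] 0.1917 31.71
1.325 -1.674 Mz 0.038 [ 3.6 -1.2 -1.6] 0.1917 31.96
1.245 -1.594 Mz -0.004 [ 3.6 -1.4 -1.8] 0.1917 32.21
1.165 -1.513 Mz 0.031 [ 3.7 -1.6 -1.9] 0.1917 32.46
1.085 -1.433 Mz 0.024 [ 3.2 -1.9 -0.9] 0.1917 32.71
1.005 -1.353 Mz 0.091 [ 3.2 -3.  -1.9] 0.1917 32.96
0.925 -1.273 Mz 0.065 [ 2.7 -3.6 -0.4] 0.1917 33.21
0.845 -1.192 Mz 0.01 [ 2.4 -3.6 -1.2] 0.1917 33.46
0.765 -1.112 Mz 0.038 [ 3.2 -4.  -0.8] 0.1917 33.71
0.685 -1.032 Mz 0.008 [ 2.6 -3.6 -0.7] 0.1917 33.96
0.605 -0.951 Mz -0.043 [ 3.  -4.4 -0.8] 0.1917 34.21
0.525 -0.871 Mz -0.036 [ 2.6 -3.1 -2.1] 0.1917 34.46
0.445 -0.791 Mz -0.011 [ 3.7 -3.7 -1. ] 0.1917 34.71
0.365 -0.71 Mz -0.05 [ 4.2 -4.5 -0.8] 0.1917 34.96
0.285 -0.63 Mz 0.038 [ 4.2 -4.8 -1.1] 0.1917 35.21
0.205 -0.55 Mz 0.012 [ 2.7 -3.8 -2. ] 0.1918 35.46
0.125 -0.47 Mz -0.008 [ 3.2 -4.  -0.2] 0.1917 35.71
0.045 -0.39 Mz 0.029 [ 2.5 -4.7  0.2] 0.1917 35.96
-0.035 -0.31 Mz 0.054 [ 2.  -4.1  0.7] 0.1917 36.21
-0.115 -0.23 Mz -0.011 [ 2.2 -4.5 -0.1] 0.1917 36.46
-0.195 -0.149 Mz 0.018 [ 2.3 -5.4 -1.1] 0.1917 36.71
-0.275 -0.069 Mz -0.02 [ 3.3 -4.6  0.1] 0.1917 36.96
-0.355 0.011 Mz 0.034 [ 3.1 -4.5 -1.3] 0.1917 37.21
-0.435 0.091 Mz 0.126 [ 4.  -6.2 -0.7] 0.1917 37.46
-0.515 0.171 Mz 0.151 [ 5.3 -7.6 -2.5] 0.1918 37.71
```

Run:
```python
from turn import *
a=-.515; pk=0
for i in range(9):
    a-=.035; step(a)
    m=np.mean([(env.wait(.03),sensors.read_state()["moment"][2])[1] for _ in range(5)]); print("  mean",round(m,3))
    if m<pk-.12: break
    pk=max(pk,m)
```

```text
-0.55 0.206 Mz 0.171 [ 4.8 -9.3 -2.6] 0.1918 37.96
  mean 0.213
-0.585 0.241 Mz 0.22 [  6.6 -10.8  -4.1] 0.1919 38.38
  mean 0.255
-0.62 0.276 Mz 0.261 [  5.7 -12.9  -2.7] 0.1919 38.79
  mean 0.292
-0.655 0.311 Mz 0.34 [  6.5 -13.5  -2.8] 0.1919 39.21
  mean 0.331
-0.69 0.346 Mz 0.333 [  6.3 -12.1  -3.5] 0.1919 39.62
  mean 0.347
-0.725 0.381 Mz 0.247 [  5.8 -12.3  -2.9] 0.1919 40.04
  mean 0.28
-0.76 0.416 Mz 0.103 [  4.5 -12.6  -2.5] 0.1919 40.46
  mean 0.119
```

Run:
```python
from turn import *
a=-.76
for i in range(3):
    a-=.03; step(a)
    m=np.mean([(env.wait(.03),sensors.read_state()["moment"][2])[1] for _ in range(5)]); print("  mean",round(m,3))
    if i and m>l+.03: break
    l=m
for n in ("wrist","side"): 
    im,c=shot(n,"click_"+n)
    h=cv2.cvtColor(im,cv2.COLOR_RGB2HSV); m=((h[...,0]<6)|(h[...,0]>174))&(h[...,1]>170)&(h[...,2]>130)
    nn,l_,st,ct=cv2.connectedComponentsWithStats(m.astype(np.uint8)); print(n,[(st[i,4],np.round(ct[i],1).tolist()) for i in range(1,nn) if st[i,4]>3])
s=cv2.imread("pics/side0.png")
p=proj("side",np.array([.488,-.093,.1])).astype(int)
cr=lambda im:cv2.resize(im[p[1]-40:p[1]+40,p[0]-40:p[0]+40],(400,400),interpolation=cv2.INTER_NEAREST)
cv2.imwrite("pics/click_cmp.png",np.hstack([cr(s),cr(im[:,:,::-1])]))
```

```text
-0.79 0.446 Mz -0.052 [ 1.9 -7.6  0.1] 0.1918 40.88
  mean 0.02
-0.82 0.476 Mz 0.027 [ 3.6 -8.2 -0.4] 0.1918 41.29
  mean 0.039
-0.85 0.506 Mz 0.088 [ 2.9 -7.5 -0.9] 0.1918 41.71
  mean 0.034
wrist [(np.int32(72), [399.6, 217.3])]
side [(np.int32(6), [185.7, 152.5])]
```

View pics/click_cmp.png

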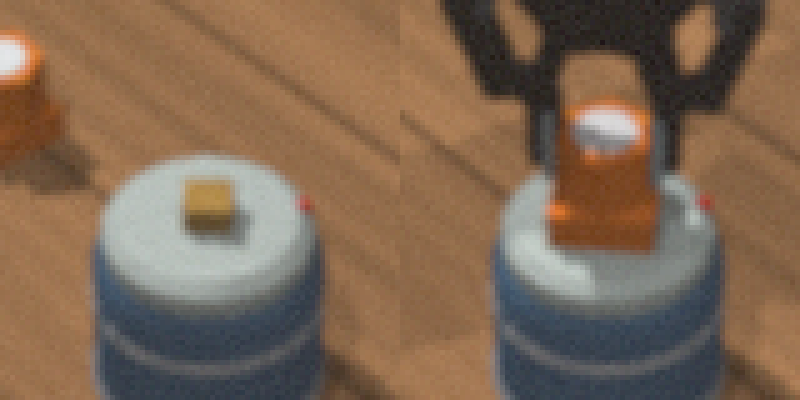

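The pin sits at (705,202) against (305,204) before. The torque peaked at 0.35 N m and fell to drag level, with a jump in the side force, so this is one click. I'll release, rise, and compare the pin against the earlier wrist pictures taken from the same poses.

Run:
```python
from meas import *
jaws.let_go(); s=sensors.read_state(); print(s["width"],s["ft_force"],s["time_s"]); p=s["position"]
env.line_to([p[0],p[1],.29],speed=.12)
h=np.pi/2; S=(.488,-.096)
def pin(im,c):
    hh=cv2.cvtColor(im,cv2.COLOR_RGB2HSV); m=((hh[...,0]<7)|(hh[...,0]>172))&(hh[...,1]>130)&(hh[...,2]>100)
    n,l,st,ct=cv2.connectedComponentsWithStats(m.astype(np.uint8)); q=proj("wrist",np.array([.488,-.093,.096]),c)
    ok=[i for i in range(1,n) if st[i,4]>8 and np.hypot(*(ct[i]-q))<90]; return [(st[i,4],np.round(ct[i],2).tolist()) for i in ok]
ims=[]
env.reach([*S,.30],down(-h))
for a in (-h,h):
    env.reach([*S,.24],down(a)); im,c=shot("wrist",f"fin_{a:.1f}"); old=cv2.imread(f"pics/stub_{a:.1f}.png")[:,:,::-1].copy(); ims.append(im)
    o=pin(old,c); n=pin(im,c); print(o,n)
    w=onz("wrist",o[0][1],.097,c); print("pin",w,"r",np.hypot(w[0]-.4881,w[1]+.0927),"pred +0,+1.5,+3:",[np.round(proj("wrist",w+[0,0,d],c),2).tolist() for d in (0,.0015,.003)])
    y,x=np.mgrid[:1,:1]; 
    hh=cv2.cvtColor(im,cv2.COLOR_RGB2HSV); k,ct,ar=blob((hh[...,1]<50)&(hh[...,2]>140),proj("wrist",np.array([.4881,-.0927,.144]),c)); print("disc",onz("wrist",ct,.144,c),ar)
print(sensors.read_state()["time_s"])
cv2.imwrite("pics/fin.png",cv2.resize(np.hstack(ims)[:,:,::-1],(800,250)))
```

```text
0.9981144269348314 [-0.36825511  1.21612088 -0.15317442] 42.5
[(np.int32(50), [355.46, 159.46])] [(np.int32(50), [355.46, 158.84])]
pin [ 0.52406388 -0.11516552  0.097     ] r 0.042404008872894056 pred +0,+1.5,+3: [[355.46, 159.46], [355.66, 159.77], [355.86, 160.08]]
disc [ 0.48805268 -0.09177936  0.144     ] 1682
[(np.int32(44), [299.18, 255.95])] [(np.int32(52), [299.29, 256.42])]
pin [ 0.52421273 -0.11518121  0.097     ] r 0.04253861727699296 pred +0,+1.5,+3: [[299.18, 255.95], [299.02, 256.81], [298.87, 257.68]]
disc [ 0.48750308 -0.09171358  0.144     ] 1665
47.4167
```

View pics/fin.png

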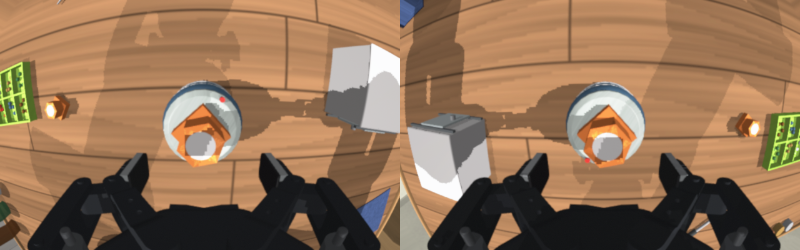

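The cap is seated and centred on the stub, with its disc at (0.4878, -0.0917) averaged over both views, and the surroundings are unchanged. The tool stopped about 24° past home, between the clicks at 15° and 45°, and the torque showed a single peak then a drop. The pin's shift in the pictures is under a pixel, too small to confirm the click, so I'm relying on the torque and angle.

Run:
```python
from h import *
p=sensors.read_state()["position"]; env.line_to([p[0],p[1],.29],speed=.12); env.wait(.3); print(env.sign_off())
```

```text
the job is handed in; nothing more can be done
None
```

I handed in the job: the cap is fully down on the stub, turned clockwise through one ratchet click and released; the click is confirmed by torque and angle only, because the cameras could not resolve the pin's rise.

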